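Hang up the pouring pail and bolt the mould shut

TASK

Somebody left the small pouring pail standing on the mould's lid, in the way of the bolt. First hang the pail by its handle on the twin-prong hook of the stand, then slide the bolt across the lid fully home into its keeper. Leave the tub, the cast figure and the scraper where they are.

Things in the scene. Friction and masses are not known exactly. Their poses are not given: they have to be found in the camera images.
- cradle: Fixed moulding cradle, base 170 (x) x 410 (y) mm. Origin: on the table, under the bolt's axis; z up, y along the bolt (roughly away from the robot), x to the robot's right. Its -y half is a pink mould with a plywood lid; its +y half a grey pedestal with two aluminium cheeks (outer faces at x = +-17 mm, y = -45 to 170, top z = 96) that form the bolt's track.
- lid (a point): Centre of the lid's top face (cradle y = -87, z = 70 mm); lid 150 (x) x 116 (y) mm. The bolt crosses it from the track to the keeper; the pail starts on it.
- rack (a point): Free end of the nearer drip-rack bar over the track (not over the lid): cradle x = -12, y = 0, z = 265 mm. Two 14 mm bars at x = -12 and 50 run from y = 0 to 205, where a crosspiece and a post (x = 50) carry them. No room for an upright gripper over the knob: reach under the bars from the cradle's -x side (the robot's left), tilted about 40 degrees, fingers pointing to +x and down.
- bolt (a joint): Travel of the bolt in m: 0 = fully withdrawn, 0.125 = fully home in the keeper (end stop). It grows as the bolt moves along the cradle's -y. Sliding takes about 3 N of friction (no spring; it stays where it is left).
- bolt_knob (a point): Centre of the bolt's black knob, an upright cylinder 18 mm in diameter and 28 mm tall (its top 14 mm above this point), on a 10 mm stem on the bolt; it stands above the cheeks (this point at z = 121 mm in the cradle's frame, x = 0). It travels with the bolt along the cradle's y; axes as the cradle's.
- keeper (a point): Centre of the keeper's mouth, at the bolt's axis height (cradle y = -130, z = 84 mm). The keeper is a steel bridge 38 mm wide, 30 mm long, top at z = 106. The bolt is a 12 mm round steel bar; when home its end lies 25 mm inside.
- pail: Small white plastic pail, loose, empty, about 0.22 kg: 72 mm tall, 62 mm wide at the foot, 76 mm at the rim. Origin: centre of its underside, z up. A stiff steel bail (6 mm wire, does not swing) stands over it in its y-z plane: uprights at y = +-45, straight top bar along the pail's y at z = 135 mm. It starts upright on the lid between track and keeper.
- pail_grip (a point): Middle of the bail's top bar, on its axis, 135 mm above the pail's underside: a black sleeve 12 mm in diameter and 32 mm long (along the pail's y); bare wire on both sides of it.
- hook_stand: Fixed dark steel stand: base 120 x 130 x 12 mm, origin at the centre of its underside, z up; post at x = +52 mm, 210 mm tall. Below the top a cross plate (front face at x = 40 mm, top at z = 215 mm) carries two prongs, 8 mm round bars at y = +-30 mm that run level to -x until x = -45 mm and end in upturned tips (x = -55, top at z = 221 mm).
- hook_seat (a point): Middle between the two prongs, at the height of their upper faces (z = 204 mm, x = -10 mm in the stand's frame; axes as the stand's). The pail's bail bar lies across both prongs, along the stand's y, with its axis 3 mm above this point.
- tub: Bystander: closed white tub, 90 mm in diameter, 110 mm tall, origin at its underside.
- figure: Bystander: cream cast figure, 76 mm wide at the foot, 138 mm tall, origin at its underside.
- scraper: Bystander: scraper with a handle, lying on the table.

How it is judged:
By the outcome, as a careful person would: the job done as asked, in the order asked, and still so for the second after the job is handed in, with the robot touching nothing.
It also fails if it takes over 72 s, if anything falls off the work surface, if the arm or the gripper's body presses on something with over 40 N, if the wrist force passes 120 N, or if a joint passes its speed limit or range.

ROBOT

A 6-joint arm with a two-finger parallel gripper is mounted at the origin on the work surface. World frame = base frame: x ahead of the robot, y to its left, z up, the work surface at z = 0. Lengths are in m, angles in rad, forces in N, time in s.
With the tool pointing down it reaches from about 0.35 to 0.725 m from the base axis. Payload 6 kg.
Tool frame: the origin (TCP) lies on the mounting face of the last link; the fingertips stand 173 mm ahead of it and the grasp point (between the pads) lies 155 mm ahead of it; z points along the fingers, y is the line along which they close (so a half turn about z gives the same grasp; the last joint's range is limited). The gripper opens to 85 mm and grips with 20 to 120 N. Pads are 22 mm wide; open, the fingers measure 114 mm over their backs; the gripper's body (76 mm by 85 mm) begins 54 mm behind the grasp point. The pads swing forward as they close: fully open they stand 13 mm farther back than shut.
Start: joints at [-0.891, 0.04, 0.085, 0, -1.615, -0.334], TCP at [0.203, -0.564, 0.405] pointing down, gripper open.
Joint ranges: [-2.56, 2.56], [-1.29, 2.01], [-1.08, 1.49], [-3.29, 1.98], [-2.81, -0.18], [-2.99, 2.99]. Speed limits (rad/s): [2.57, 2.57, 3.01, 3.14, 3.14, 3.14].

INTERFACE

Orientations are given as a unit quaternion [x, y, z, w].
In Python, from rig import * gives the robot as it stands. The module is installed in compiled form; this text tells all that it offers.
- The arm moves only by the tool step_arm, never from a script. Its argument "rows" is one flat list of numbers, 7 for each row, row after row: the turn, a rotation vector about the tool's x, y, z in degrees, then the shift along the tool's x, y, z in m, then the opening, from -1 (shut) to 1 (fully open). In form: [wx, wy, wz, x, y, z, grip, wx, wy, wz, x, y, z, grip, ...]. A call has 1 to 20 rows; each row is the pose to reach, as a shift and turn from the pose commanded when the call began, along the tool's axes at that moment; what a row does not reach only later rows make up. A row lasts 1/8 s, in which the tool goes at most 62.5 mm and 10.7 degrees, less where a joint would pass 70% of its speed; a pose out of reach is approached as far as the arm can. A call with a gripper value outside its range is refused whole. The fingers move at their own pace and stop on an object; "newtons" is the grip in N (left out, the last holds). Time passes only in rows, so rows that repeat a pose let the fingers close. It gives the time, the measured TCP pose, the force, the opening and the grip force at its end, in the units of the state.
- observe(): the state, without advancing time (a new reading comes with each control period).
- grab_frame(name): name is "scene" or "top" or "wrist"; returns (picture, depth): 384x512x3 uint8, red, green, blue; 384x512 float32, m along the optical axis (not along the pixel's ray), 0 where there is no reading.
- calibration(name): a dict with "vfov" (degrees; the focal length in pixels is half the picture's height over the tangent of half this angle, whatever the lens; pixels are square), "cx", "cy" (the principal point, pixels), "T" (4x4, takes a point from camera to world coordinates). Camera axes: x right, y down, z forward; pixel columns grow to the right and rows downward; lengths in m; the calibration is good to about 2 mm. The wrist camera is an equidistant fisheye: a pixel r from the principal point sees the ray r / f radians off the axis. A picture is of the moment at which its call begins: read the wrist's pose just before it. calibration takes no time and is no camera call; for the wrist camera it gives the pose at the moment of the call.
- close_job(): hands the job in; it is judged then, once.
The state is a dict: "clock": time; "joint_pos": joint angles; "joint_velocities": joint speeds; "tau": joint torques, N m; "eef_pos": TCP position; "tool_rot": TCP orientation; "ft_force": force on the tool from outside, world axes, zero at the start; "torque": the same for the moment, N m; "grip_width": opening from 0.0 (shut) to 1.0 (fully open); "finger_force": force on a finger pad.
Only numpy, scipy, OpenCV 4.12 (cv2) and the standard library are available. Lean on these libraries where they do the work, as an engineer would, in place of code of your own. Each camera call takes 0.05 s, during which the arm holds its last target. There are 200 camera calls.

## Working session

There is one attempt and no reset: what is moved stays moved. The work goes in short steps, Python scripts to look and compute and a tool call to move; the robot and the scene stay as the last step left them, time stands still between calls to the robot, and variables do not carry over. Pictures are saved under pics/ and viewed, at most 10 in all, crops included, and the job is handed in when it is done.

Besides the shell and the picture viewer there is one more tool, called as name(argument=value, ...), one argument or row to a line, values as JSON. step_arm: Moves the arm, as the interface text tells. Its arguments: {"type":"object","properties":{"rows":{"type":"array"},"newtons":{"type":"number"}},"required":["rows"]}

```bash
mkdir -p pics; cat > h.py <<'E'
from rig import *
import numpy as np, cv2
from scipy.spatial.transform import Rotation as R
def save(name,fn):
    p,d=grab_frame(name); cv2.imwrite('pics/'+fn+'.png',cv2.cvtColor(p,cv2.COLOR_RGB2BGR)); np.savez('pics/'+fn+'.npz',d=d,p=p,T=calibration(name)['T'])
    return p,d
def pts(name,fn):
    z=np.load('pics/'+fn+'.npz'); d=z['d']; c=calibration(name); f=d.shape[0]/2/np.tan(np.radians(c['vfov']/2))
    v,u=np.mgrid[:d.shape[0],:d.shape[1]]
    P=np.stack([(u-c['cx'])/f*d,(v-c['cy'])/f*d,d],-1)
    return P@z['T'][:3,:3].T+z['T'][:3,3], d
E
python3 - <<'E'
from h import *
for n in ('scene','top'): save(n,n+'0')
a=cv2.imread('pics/scene0.png');b=cv2.imread('pics/top0.png')
for n in ('scene','top'): c=calibration(n);print(n,c['vfov'],c['cx'],c['cy'],np.round(c['T'],3).tolist())
print(observe())
E
```

```text
scene 51.13729281526746 250.14884667716566 193.93506916595746 [[0.369, 0.56, -0.742, 1.34], [0.929, -0.213, 0.301, -0.257], [0.01, -0.801, -0.599, 0.803], [0.0, 0.0, 0.0, 1.0]]
top 45.86758606570836 250.63574815058413 185.7219450021787 [[-0.027, -0.985, 0.169, 0.362], [-1.0, 0.025, -0.019, 0.048], [0.014, -0.17, -0.985, 1.359], [0.0, 0.0, 0.0, 1.0]]
{'clock': 0.1, 'joint_pos': array([-8.91322906e-01,  4.07691135e-02,  8.39023113e-02, -3.97231898e-04,
       -1.61547630e+00, -3.33700110e-01]), 'joint_velocities': array([-0.00086477, -0.00234928,  0.00115974,  0.00068105, -0.00234554,
       -0.00065774]), 'tau': array([-6.59047742e-03, -3.69343936e+01,  3.48282480e+01,  6.95190221e+00,
       -4.56916532e-03, -2.92835034e-05]), 'eef_pos': array([ 0.20343947, -0.56444433,  0.40376621]), 'tool_rot': array([-1.72035217e-01,  9.85090476e-01,  7.72531203e-04, -2.01741771e-04]), 'ft_force': array([-0.55006428,  0.00341234, -0.00930377]), 'torque': array([-0.00456206,  0.0228214 , -0.01650875]), 'finger_force': 0.0, 'grip_width': 0.9994254715068224}
```

View pics/scene0.png

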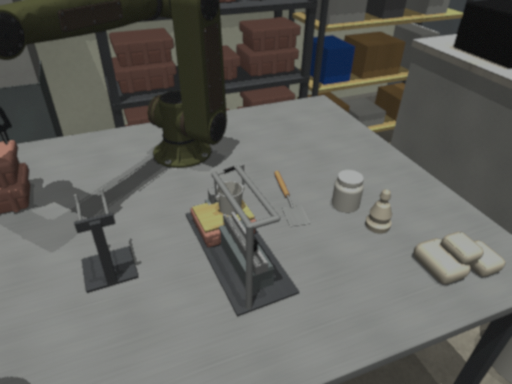

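View pics/top0.png

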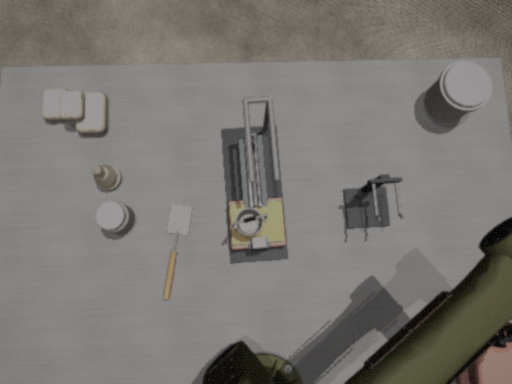

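The top view shows the cradle around (255,195) with the pail at (249,223), and the hook stand at about (368,207) with its prongs pointing down towards the robot or sideways. I'll enlarge both.

```bash
python3 - <<'E'
from h import *
b=cv2.imread('pics/top0.png')
c1=cv2.resize(b[85:275,205:305],None,fx=3.1,fy=3.1,interpolation=cv2.INTER_CUBIC)
c2=cv2.resize(b[165:255,325:415],None,fx=4.5,fy=4.5,interpolation=cv2.INTER_CUBIC)
o=np.zeros((590,730,3),np.uint8);o[:c1.shape[0],:310]=c1;o[:405,320:725]=c2
cv2.imwrite('pics/c1.png',np.clip(o*1.6,0,255).astype(np.uint8))
P,d=pts('top','top0')
for n,(u,v) in dict(table=(320,100),lid=(277,215),pailin=(249,225),basecr=(228,250),standbase=(350,210)).items(): print(n,P[v,u].round(3))
# base outline of cradle (dark, z ~ low): crude; stand plate
z=P[...,2]
for lo,hi,x0,x1,y0,y1,n in [(.195,.225,.2,.6,-.55,-.15,'prong'),(.005,.03,.2,.6,-.4,-.2,'sbase'),(.06,.08,.2,.7,-.1,.1,'lid'),(.255,.29,.2,.8,-.15,.15,'rack'),(.12,.15,.2,.7,-.1,.15,'bail/knob')]:
    m=(z>lo)&(z<hi)&(P[...,0]>x0)&(P[...,0]<x1)&(P[...,1]>y0)&(P[...,1]<y1)&(d>0)
    Q=P[m]; 
    if len(Q)<5: print(n,len(Q));continue
    r=cv2.minAreaRect(Q[:,:2].astype(np.float32)); print(n,len(Q),Q.mean(0).round(3),r)
E
```

```text
table [ 0.863 -0.203  0.003]
lid [ 0.497 -0.049  0.069]
pailin [0.47  0.032 0.072]
basecr [ 0.404  0.095 -0.003]
standbase [ 0.512 -0.273  0.011]
prong 447 [ 0.537 -0.321  0.207] ((0.5232500433921814, -0.3222034275531769), (0.11956949532032013, 0.08470674604177475), 3.1514036655426025)
sbase 1599 [ 0.509 -0.318  0.01 ] ((0.3932751417160034, -0.2991260290145874), (0.19689662754535675, 0.3815079629421234), 89.4190444946289)
lid 2442 [0.517 0.009 0.069] ((0.5531303286552429, 0.013946302235126495), (0.29553544521331787, 0.1537788063287735), 3.186678171157837)
rack 1047 [0.677 0.001 0.269] ((0.6701120734214783, 0.0003877505660057068), (0.2200603038072586, 0.07615432143211365), 2.981893301010132)
bail/knob 193 [0.497 0.032 0.136] ((0.5630649924278259, 0.010795637965202332), (0.08013699948787689, 0.25581252574920654), 76.86226654052734)
```

View pics/c1.png

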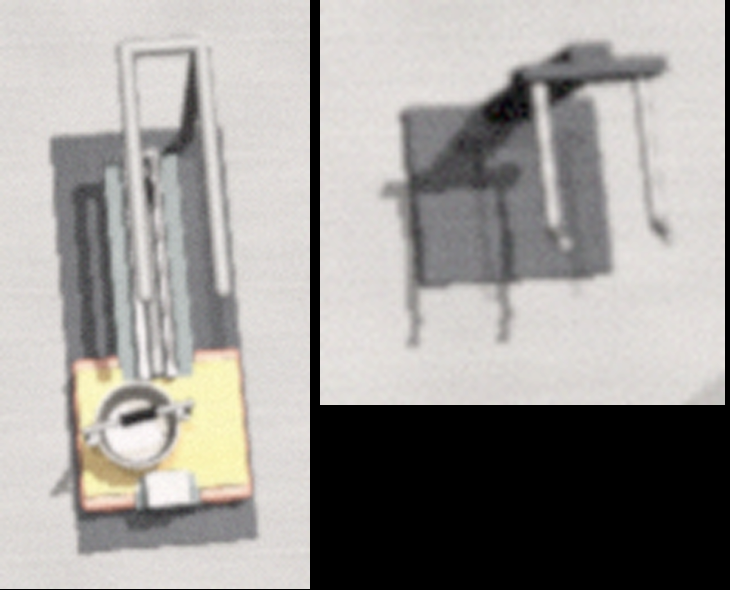

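The crop shows the rack bar ends at crop (147,298) and (223,295). The lid corners are at (77,362), (240,352), (84,497) and (250,487), and the bail runs from (90,438) to (187,408) with the black sleeve at (137,415). In the right crop, the prong tips are at (562,240) and (662,235), pointing to the robot.

```bash
cat >> h.py <<'E'
def ray(name,u,v,z):
    c=calibration(name);f=192/np.tan(np.radians(c['vfov']/2));T=c['T']
    r=T[:3,:3]@np.array([(u-c['cx'])/f,(v-c['cy'])/f,1]);return T[:3,3]+r*(z-T[2,3])/r[2]
def fit(src,dst): # 2D rigid
    s=np.array(src);d=np.array(dst)[:,:2];a=s-s.mean(0);b=d-d.mean(0)
    th=np.arctan2((a[:,0]*b[:,1]-a[:,1]*b[:,0]).sum(),(a*b).sum());c,n=np.cos(th),np.sin(th);M=np.array([[c,-n],[n,c]])
    t=d.mean(0)-M@s.mean(0);return th,t,(s@M.T+t-d)
E
python3 - <<'E'
from h import *
A=lambda x,y:(x/3.1+205-.35,y/3.1+85-.35)
B=lambda x,y:((x-320)/4.5+325-.4,y/4.5+165-.4)
L=[((-.075,-.029),A(77,362),.07),((.075,-.029),A(240,352),.07),((-.075,-.145),A(84,497),.07),((.075,-.145),A(250,487),.07),((-.012,0),A(147,298),.272),((.05,0),A(223,295),.272)]
th,t,e=fit([l[0] for l in L],[ray('top',*l[1],l[2]) for l in L]);print('cradle',np.degrees(th),t.round(4),(e*1e3).round(1).tolist())
S=[((.06,.065),B(405,108),.012),((-.06,.065),B(420,285),.012),((-.06,-.065),B(612,271),.012),((-.055,.03),B(563,238),.22),((-.055,-.03),B(662,232),.22)]
th,t,e=fit([l[0] for l in S],[ray('top',*l[1],l[2]) for l in S]);print('stand',np.degrees(th),t.round(4),(e*1e3).round(1).tolist())
for q in [(90,438),(187,408),(122,419),(153,410)]: print('bail',ray('top',*A(*q),.208).round(4))
a=cv2.imread('pics/scene0.png')
cv2.imwrite('pics/c2.png',np.clip(cv2.resize(a[160:310,180:300],None,fx=4,fy=4,interpolation=cv2.INTER_CUBIC)*1.8,0,255).astype(np.uint8))
P,d=pts('top','top0');z=P[...,2]
m=(z>.195)&(z<.215)&(P[...,0]>.42)&(P[...,0]<.56)&(abs(P[...,1]-.03)<.07);Q=P[m];print(len(Q),Q.mean(0),cv2.minAreaRect(Q[:,:2].astype(np.float32)))
E
```

```text
cradle -87.99292426480882 [0.5646 0.0119] [[-6.1, 0.0], [-6.3, 1.1], [1.9, -0.1], [2.1, 1.3], [3.6, -0.1], [4.9, -2.3]]
stand 1.9461829635679102 [ 0.5221 -0.3215] [[2.5, 2.4], [1.2, 0.9], [-0.3, -0.9], [-1.8, 0.7], [-1.7, -3.1]]
bail [0.4572 0.0724 0.208 ]
bail [ 0.4797 -0.0076  0.208 ]
bail [0.4721 0.0459 0.208 ]
bail [0.4788 0.0203 0.208 ]
116 [0.47432272 0.03421198 0.20748901] ((0.4747835397720337, 0.03325493633747101), (0.01183501910418272, 0.09512737393379211), 12.449614524841309)
```

View pics/c2.png

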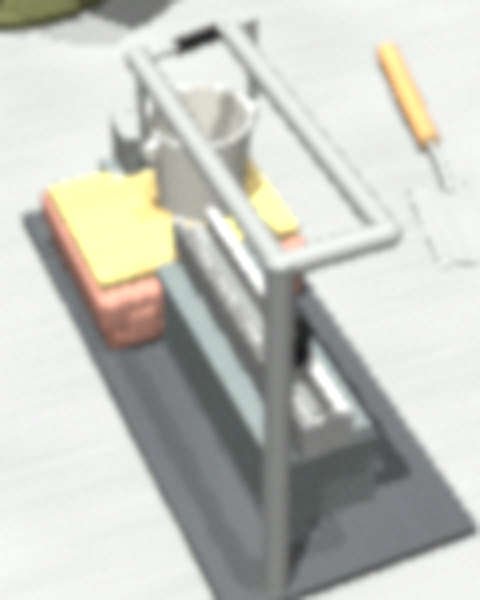

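The scene crop shows the knob (black) at crop (300,340), which is pixel (255,245), behind the rack post. The bail is clear at the near end. I'll move above the bail, fingers closing across the bar.

step_arm(
  rows=[0, 0, -42, -0.229, 0.235, -0.04, 0.3, 0, 0, -84, -0.458, 0.471, -0.04, 0.3, 0, 0, -84, -0.458, 0.471, -0.04, 0.3, 0, 0, -84, -0.458, 0.471, -0.04, 0.3, 0, 0, -84, -0.458, 0.471, -0.04, 0.3, 0, 0, -84, -0.458, 0.471, -0.04, 0.3, 0, 0, -84, -0.458, 0.471, -0.04, 0.3, 0, 0, -84, -0.458, 0.471, -0.04, 0.3, 0, 0, -84, -0.458, 0.471, -0.04, 0.3, 0, 0, -84, -0.458, 0.471, -0.04, 0.3, 0, 0, -84, -0.458, 0.471, -0.04, 0.3, 0, 0, -84, -0.458, 0.471, -0.04, 0.3, 0, 0, -84, -0.458, 0.471, -0.04, 0.3, 0, 0, -84, -0.458, 0.471, -0.04, 0.3, 0, 0, -84, -0.458, 0.471, -0.04, 0.3, 0, 0, -84, -0.458, 0.471, -0.04, 0.3],
)

```text
clock: 2.1
eef_pos: [0.4745, 0.0334, 0.4449]
tool_rot: [0.787, -0.617, 0.0, -0.0]
ft_force: [-0.6, 0.1, -0.3]
grip_width: 0.646
finger_force: 0.0
```

```bash
python3 - <<'E'
from h import *
o=observe();print(o['clock'],o['eef_pos'].round(4),R.from_quat(o['tool_rot']).as_matrix().round(3).tolist(),o['joint_pos'].round(3),o['grip_width'])
c=calibration('wrist');print(c['vfov'],c['cx'],c['cy'],c['T'].round(3).tolist())
save('wrist','w1')
print('knob',ray('scene',255,245,.125).round(4))
E
```

```text
2.1 [0.4745 0.0334 0.4449] [[0.238, -0.971, 0.0], [-0.971, -0.238, 0.0], [-0.0, -0.0, -1.0]] [ 0.496 -0.285 -0.138 -0.    -1.717 -0.256] 0.6456425003637623
65.70646984690485 253.33813374182932 189.5865959491473 [[-0.971, -0.229, -0.072, 0.492], [-0.24, 0.926, 0.293, -0.04], [-0.001, 0.302, -0.953, 0.415], [0.0, 0.0, 0.0, 1.0]]
knob [0.6951 0.0196 0.125 ]
```

View pics/w1.png

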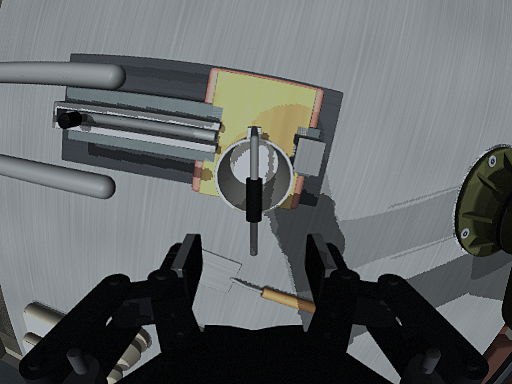

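The wrist view shows the sleeve at (254,200), bail ends near (255,130) and (254,252), centred between the fingers. The knob top is at (68,119), and the keeper is at (310,150).

```bash
cat >> h.py <<'E'
def fray(T,u,v,z):
    c=calibration('wrist');f=192/np.tan(np.radians(c['vfov']/2));x=np.array([u-c['cx'],v-c['cy']]);r=np.hypot(*x);a=r/f
    d=T[:3,:3]@np.r_[np.sin(a)*x/r,np.cos(a)];return T[:3,3]+d*(z-T[2,3])/d[2]
E
python3 - <<'E'
from h import *
T=np.load('pics/w1.npz')['T']
for n,u,v,z in [('sl0',254,178,.211),('sl1',253,221,.211),('b0',255,132,.208),('b1',254,253,.208),('knob',62,119,.135),('lidFR',321,90,.07),('lidFL',212,70,.07),('barL',124,76,.272-.007),('bar2',114,187,.265)]: print(n,fray(T,u,v,z).round(4))
E
```

```text
sl0 [0.478  0.0143 0.211 ]
sl1 [0.4707 0.0467 0.211 ]
b0 [ 0.4851 -0.0174  0.208 ]
b1 [0.463 0.075 0.208]
knob [0.691 0.018 0.135]
lidFR [ 0.4187 -0.0702  0.07  ]
lidFL [ 0.546  -0.0616  0.07  ]
barL [ 0.5615 -0.0383  0.265 ]
bar2 [0.558  0.0237 0.265 ]
```

step_arm(
  rows=[0, 0, 0, 0.003, 0, 0.03, 0.3, 0, 0, 0, 0.003, 0, 0.06, 0.3, 0, 0, 0, 0.003, 0, 0.084, 0.3, 0, 0, 0, 0.003, 0, 0.084, 0.3, 0, 0, 0, 0.003, 0, 0.084, -1, 0, 0, 0, 0.003, 0, 0.084, -1, 0, 0, 0, 0.003, 0, 0.084, -1, 0, 0, 0, 0.003, 0, 0.084, -1, 0, 0, 0, 0.003, 0, 0.084, -1, 0, 0, 0, 0.003, 0, 0.084, -1],
  newtons=60,
)

```text
clock: 3.4
eef_pos: [0.4754, 0.0309, 0.362]
tool_rot: [0.787, -0.617, 0.001, -0.001]
ft_force: [-1.7, -0.3, 5.8]
grip_width: 0.114
finger_force: 58.7
```

step_arm(
  rows=[0, 0, 0, 0, 0, -0.02, -1, 0, 0, 0, 0, 0, -0.05, -1, 0, 0, 0, 0, 0, -0.09, -1, 0, 0, 2, 0.04, 0.02, -0.1, -1, 0, 0, 4, 0.08, 0.04, -0.1, -1, 0, 0, 6, 0.125, 0.065, -0.1, -1, 0, 0, 8, 0.17, 0.09, -0.1, -1, 0, 0, 10, 0.215, 0.115, -0.1, -1, 0, 0, 11, 0.26, 0.135, -0.1, -1, 0, 0, 11, 0.3, 0.15, -0.1, -1, 0, 0, 11, 0.328, 0.166, -0.1, -1, 0, 0, 11, 0.328, 0.166, -0.1, -1, 0, 0, 11, 0.328, 0.166, -0.1, -1],
)

```text
clock: 5.03
eef_pos: [0.3926, -0.3271, 0.4608]
tool_rot: [0.724, -0.69, -0.0, -0.0]
ft_force: [0.7, 0.1, -1.5]
grip_width: 0.118
finger_force: 58.8
```

```bash
python3 - <<'E'
from h import *
o=observe();print(o['clock'],o['eef_pos'].round(4),R.from_quat(o['tool_rot']).as_matrix().round(3).tolist(),o['joint_pos'].round(3),o['grip_width'],o['ft_force'])
p,d=save('wrist','w2'); save('top','top2')
a=cv2.imread('pics/w2.png');b=cv2.imread('pics/top2.png')[150:290,300:440]
o=np.zeros((420,1,3));b=cv2.resize(b,(280,280),interpolation=cv2.INTER_CUBIC)
o=np.zeros((384,795,3),np.uint8);o[:,:512]=a;o[:280,514:794]=b;cv2.imwrite('pics/c3.png',np.clip(o*1.4,0,255).astype(np.uint8))
E
```

```text
5.025 [ 0.3926 -0.3271  0.4608] [[0.049, -0.999, -0.0], [-0.999, -0.049, 0.001], [-0.001, 0.0, -1.0]] [-0.3   -0.183 -0.024 -0.    -1.73   0.349] 0.11801104214954611 [ 0.67351007  0.13518711 -1.535152  ]
```

View pics/c3.png

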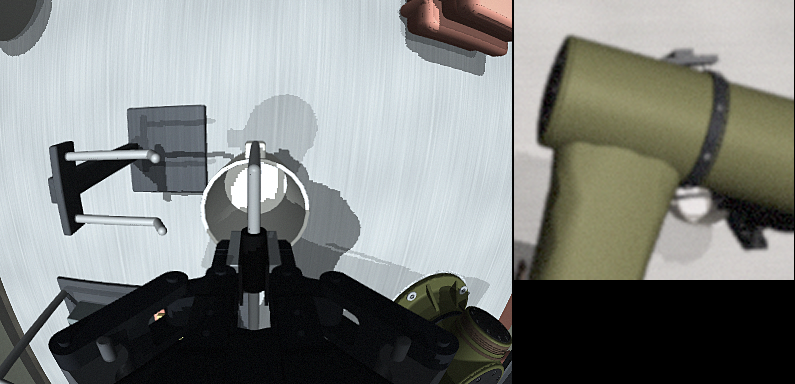

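The pail is held upright, and the bail runs along column 254. The prong tips are at (154,156) and (162,229), with roots at (68,156) and (78,219). I'll locate them now.

```bash
python3 - <<'E'
from h import *
T=np.load('pics/w2.npz')['T']
t=[fray(T,*q) for q in [(155,155,.219),(163,228,.219),(69,156,.200),(79,219,.200),(255,148,.305)]]
for x in t: print(x.round(4))
th,tt,e=fit([(-.055,-.03),(-.055,.03),(.04,-.03),(.04,.03)],t[:4]);print(np.degrees(th),tt,e*1e3)
M=np.array([[np.cos(th),-np.sin(th)],[np.sin(th),np.cos(th)]])
for xs in (-.13,-.01):
  s=tt+M@[xs,0]; print('at',xs,s.round(4))
E
```

```text
[ 0.4673 -0.3587  0.219 ]
[ 0.4635 -0.2988  0.219 ]
[ 0.5602 -0.3525  0.2   ]
[ 0.5576 -0.291   0.2   ]
[ 0.3937 -0.3811  0.305 ]
3.8895928395338264 [ 0.51965271 -0.32474535] [[-0.44540975  0.26092169]
 [-0.80411457  0.2763282 ]
 [ 1.37375423  0.57470558]
 [-0.12422991 -1.11195547]]
at -0.13 [ 0.39   -0.3336]
at -0.01 [ 0.5097 -0.3254]
```

step_arm(
  rows=[0, 0, 0, 0, 0, 0.03, -1, 0, 0, -1, 0, 0, 0.06, -1, 0, 0, -1, 0, 0, 0.069, -1, 0, 0, -1, 0, 0, 0.069, -1, 0, 0, -1, 0.001, -0.03, 0.069, -1, 0, 0, -1, 0.002, -0.06, 0.069, -1, 0, 0, -1, 0.003, -0.09, 0.069, -1, 0, 0, -1, 0.004, -0.117, 0.069, -1, 0, 0, -1, 0.004, -0.117, 0.069, -1, 0, 0, -1, 0.004, -0.117, 0.069, -1],
)

```text
clock: 6.38
eef_pos: [0.5095, -0.3254, 0.3928]
tool_rot: [0.73, -0.683, 0.001, -0.0]
ft_force: [-0.2, -0.7, -2.6]
grip_width: 0.114
finger_force: 58.8
```

```bash
python3 - <<'E'
from h import *
o=observe();print(o['clock'],o['eef_pos'].round(4),o['ft_force'])
save('wrist','w3');save('scene','s3')
a=cv2.imread('pics/w3.png')[100:384,130:400];b=cv2.imread('pics/s3.png')[160:300,40:170]
o=np.zeros((560,795,3),np.uint8);o[:284,:270]=a;o[:560,275:795]=cv2.resize(b,(520,560),interpolation=cv2.INTER_CUBIC);cv2.imwrite('pics/c4.png',np.clip(o*1.5,0,255).astype(np.uint8))
E
```

```text
6.375 [ 0.5095 -0.3254  0.3928] [-0.19821506 -0.71309325 -2.553926  ]
```

View pics/c4.png

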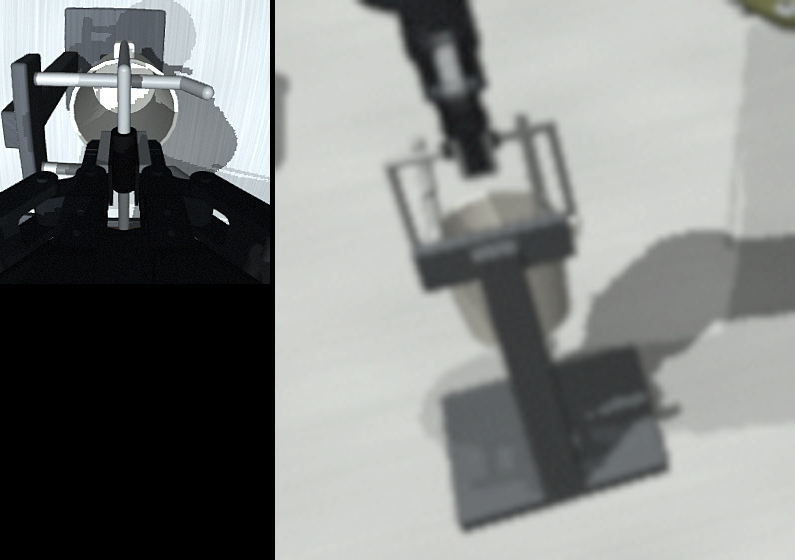

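The bar lies over both prongs, with the uprights outside them and the prongs between bar and rim. I'll lower, then open a little.

step_arm(
  rows=[0, 0, 0, 0, 0, 0.012, -1, 0, 0, 0, 0, 0, 0.022, -1, 0, 0, 0, 0, 0, 0.028, -1, 0, 0, 0, 0, 0, 0.03, -1, 0, 0, 0, 0, 0, 0.03, -1],
)

```text
clock: 7.1
eef_pos: [0.5091, -0.3255, 0.3635]
tool_rot: [0.73, -0.683, 0.001, 0.0]
ft_force: [-1.9, 1.0, 5.5]
grip_width: 0.12
finger_force: 59.7
```

step_arm(
  rows=[0, 0, 0, 0, 0, 0, -0.3, 0, 0, 0, 0, 0, 0, -0.3, 0, 0, 0, 0, 0, 0, -0.3, 0, 0, 0, 0, 0, 0, -0.3, 0, 0, 0, 0, 0, -0.02, -0.3, 0, 0, 0, 0, 0, -0.05, -0.3, 0, 0, 0, 0, 0, -0.09, -0.3, 0, 0, 0, 0, 0, -0.12, -0.3, 0, 0, 0, 0, 0, -0.12, -0.3],
)

```text
clock: 8.22
eef_pos: [0.5089, -0.3256, 0.4867]
tool_rot: [0.73, -0.683, 0.003, -0.001]
ft_force: [0.9, -0.2, -0.9]
grip_width: 0.356
finger_force: 0.0
```

```bash
python3 - <<'E'
from h import *
o=observe();print(o['clock'],o['eef_pos'].round(4),o['ft_force'],o['joint_pos'].round(3),R.from_quat(o['tool_rot']).as_matrix().round(3).tolist())
save('wrist','w5');save('scene','s5')
a=cv2.imread('pics/w5.png')[:300,60:400];b=cv2.imread('pics/s5.png')[160:300,40:170]
o=np.zeros((430,795,3),np.uint8);o[:300,:340]=a;o[:430,350:750]=cv2.resize(b,(400,430),interpolation=cv2.INTER_CUBIC);cv2.imwrite('pics/c5.png',np.clip(o*1.5,0,255).astype(np.uint8))
E
```

```text
8.225 [ 0.5089 -0.3256  0.4867] [ 0.89808965 -0.23908924 -0.89758745] [-2.370e-01  7.300e-02  2.680e-01  1.000e-03 -1.759e+00  3.040e-01] [[0.066, -0.998, 0.006], [-0.998, -0.066, -0.003], [0.003, -0.006, -1.0]]
```

View pics/c5.png

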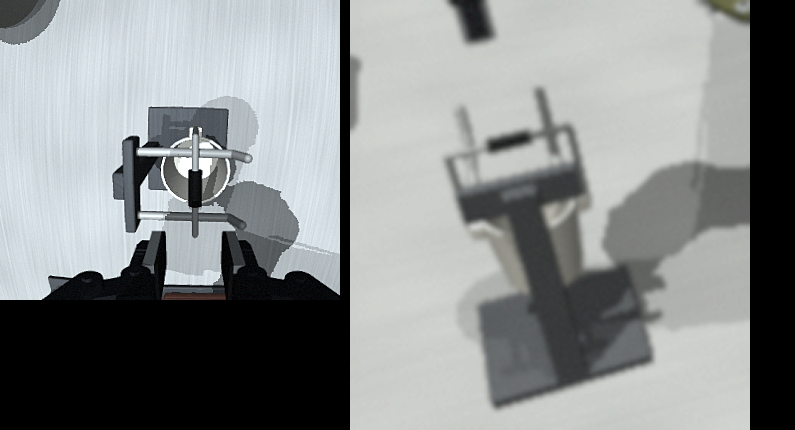

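The pail hangs with its bar across both prongs and the gripper is clear. Next I sweep over to the cradle's left side and tilt 40°.

step_arm(
  rows=[0, 0, 0, 0, 0, -0.015, -0.3, 0, 0, 0, -0.06, -0.01, -0.015, -0.3, 0, 0, 0, -0.12, -0.02, -0.015, -0.3, 0, 0, 0, -0.18, -0.03, -0.015, -0.3, 0, 0, 0, -0.24, -0.04, -0.015, -0.3, 0, 0, 0, -0.3, -0.05, -0.015, -0.3, 0, 0, 0, -0.36, -0.06, -0.015, -0.3, 0, 0, 0, -0.42, -0.07, -0.015, 0.2, 0, 0, 0, -0.48, -0.076, -0.015, 0.2, 0, 10, 0, -0.542, -0.076, -0.015, 0.2, 0, 20, 0, -0.542, -0.076, -0.015, 0.2, 0, 30, 0, -0.542, -0.076, -0.015, 0.2, 0, 40, 0, -0.542, -0.076, -0.015, 0.2, 0, 40, 0, -0.542, -0.076, -0.015, 0.2, 0, 40, 0, -0.542, -0.076, -0.015, 0.2, 0, 40, 0, -0.542, -0.076, -0.015, 0.2],
)

```text
clock: 10.32
eef_pos: [0.5492, 0.2198, 0.4982]
tool_rot: [0.686, -0.643, 0.249, 0.232]
ft_force: [-0.4, -0.1, 0.7]
grip_width: 0.602
finger_force: 0.0
```

```bash
python3 - <<'E'
from h import *
o=observe();M=R.from_quat(o['tool_rot']).as_matrix();p=o['eef_pos'];print(o['clock'],p.round(4),M.round(3).tolist(),o['joint_pos'].round(3))
k=np.array([.692,.0188,.127])
for b in (.14,.0): print(b,(M.T@(k-M[:,2]*(.155+b)-p)).round(4))
E
```

```text
10.325 [0.5492 0.2198 0.4982] [[0.049, -0.998, 0.043], [-0.767, -0.066, -0.638], [0.64, -0.002, -0.769]] [ 0.817  0.143  0.109  0.539 -1.992 -0.643]
0.14 [-0.0762 -0.1286  0.1248]
0.0 [-0.0762 -0.1286  0.2648]
```

step_arm(
  rows=[0, 0, 0, -0.02, -0.035, 0.03, 0.2, 0, 0, 0, -0.04, -0.07, 0.06, 0.2, 0, 0, 0, -0.06, -0.1, 0.1, 0.2, 0, 0, 0, -0.076, -0.129, 0.125, 0.2, 0, 0, 0, -0.076, -0.129, 0.125, 0.2, 0, 0, 0, -0.076, -0.129, 0.125, 0.2],
)

```text
clock: 11.08
eef_pos: [0.6795, 0.2067, 0.3538]
tool_rot: [0.686, -0.643, 0.25, 0.233]
ft_force: [-0.2, 0.5, 1.1]
grip_width: 0.602
finger_force: 0.0
```

```bash
python3 - <<'E'
from h import *
o=observe();M=R.from_quat(o['tool_rot']).as_matrix();p=o['eef_pos'];print(o['clock'],p.round(4),M.round(3).tolist(),o['joint_pos'].round(3))
save('wrist','w6')
E
```

```text
11.075 [0.6795 0.2067 0.3538] [[0.049, -0.998, 0.044], [-0.765, -0.066, -0.64], [0.642, -0.002, -0.767]] [ 0.667  0.422  0.176  0.568 -1.735 -0.626]
```

View pics/w6.png

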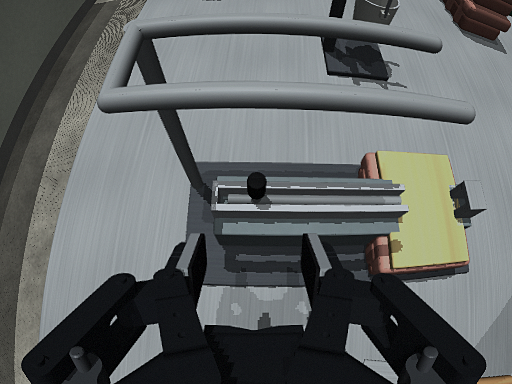

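Knob seen at (257,177) top to (258,197) bottom, aligned with the finger centreline (~254), and the rack bars are clear above.

```bash
python3 - <<'E'
from h import *
T=np.load('pics/w6.npz')['T'];o=observe();M=R.from_quat(o['tool_rot']).as_matrix();p=o['eef_pos']
k=fray(T,256.5,186,.121);print(k,fray(T,256,177,.135),fray(T,462,113,.265))
for dz in(.006,):
  k2=k+[0,0,dz];print((M.T@(k2-M[:,2]*.155-p)).round(4))
E
```

```text
[0.68871313 0.01903002 0.121     ] [0.68944804 0.01611015 0.135     ] [0.56523882 0.02392494 0.265     ]
[-0.0016  0.0038  0.1403]
```

step_arm(
  rows=[0, 0, 0, -0.001, 0.004, 0.04, 0.2, 0, 0, 0, -0.001, 0.004, 0.08, 0.2, 0, 0, 0, -0.001, 0.004, 0.115, 0.2, 0, 0, 0, -0.001, 0.004, 0.135, 0.2, 0, 0, 0, -0.001, 0.004, 0.14, 0.2, 0, 0, 0, -0.001, 0.004, 0.14, -1, 0, 0, 0, -0.001, 0.004, 0.14, -1, 0, 0, 0, -0.001, 0.004, 0.14, -1, 0, 0, 0, -0.001, 0.004, 0.14, -1, 0, 0, 0, -0.001, 0.004, 0.14, -1],
  newtons=40,
)

```text
clock: 12.38
eef_pos: [0.6817, 0.1187, 0.2458]
tool_rot: [0.686, -0.642, 0.251, 0.233]
ft_force: [-0.2, 4.4, 4.5]
grip_width: 0.195
finger_force: 39.5
```

```bash
python3 - <<'E'
from h import *
o=observe();M=R.from_quat(o['tool_rot']).as_matrix();p=o['eef_pos'];print(o['clock'],p.round(4),o['joint_pos'].round(3),o['grip_width']*85)
th=np.radians(3);print((M.T@(-.125*np.array([np.cos(th),np.sin(th),0]))).round(4))
E
```

```text
12.375 [0.6817 0.1187 0.2458] [ 0.558  0.384 -0.078  0.606 -1.498 -0.659] 16.590680005375717
[-0.0013  0.125  -0.0015]
```

step_arm(
  rows=[0, 0, 0, 0, 0.01, 0, -1, 0, 0, 0, 0, 0.03, 0, -1, 0, 0, 0, 0, 0.05, 0, -1, 0, 0, 0, -0.001, 0.07, -0.001, -1, 0, 0, 0, -0.001, 0.09, -0.001, -1, 0, 0, 0, -0.001, 0.11, -0.001, -1, 0, 0, 0, -0.001, 0.12, -0.001, -1, 0, 0, 0, -0.001, 0.12, -0.001, -1],
)

```text
clock: 13.38
eef_pos: [0.5658, 0.1123, 0.2466]
tool_rot: [0.688, -0.641, 0.254, 0.225]
ft_force: [45.0, -10.1, -10.5]
grip_width: 0.195
finger_force: 41.8
```

Force rose to 45 N at about 116 mm, so I'm checking whether that is the end stop.

```bash
python3 - <<'E'
from h import *
o=observe();M=R.from_quat(o['tool_rot']).as_matrix();p=o['eef_pos'];print(p.round(4),(p+.155*M[:,2]).round(4),M.round(3).tolist(),o['ft_force'],o['torque'],o['joint_pos'].round(3))
save('wrist','w7');save('scene','s7');save('top','t7')
a=cv2.imread('pics/w7.png')[80:330,160:512];b=cv2.imread('pics/s7.png')[170:260,170:290];c=cv2.imread('pics/t7.png')[190:275,205:305]
o=np.zeros((600,800,3),np.uint8);o[:300,:422]=cv2.resize(a,(422,300));o[:270,430:790]=cv2.resize(b,(360,270),interpolation=cv2.INTER_CUBIC);o[300:600,:352]=cv2.resize(c,(352,300),interpolation=cv2.INTER_CUBIC);cv2.imwrite('pics/c7.png',np.clip(o*1.6,0,255).astype(np.uint8))
E
```

```text
[0.5658 0.1123 0.2466] [0.5752 0.0138 0.1273] [[0.048, -0.997, 0.061], [-0.768, -0.076, -0.636], [0.638, -0.016, -0.77]] [ 45.04133963 -10.14239031 -10.52510785] [  1.37835553 -10.71080002   9.04590095] [ 0.661  0.101 -0.4    0.571 -1.501 -0.759]
```

View pics/c7.png

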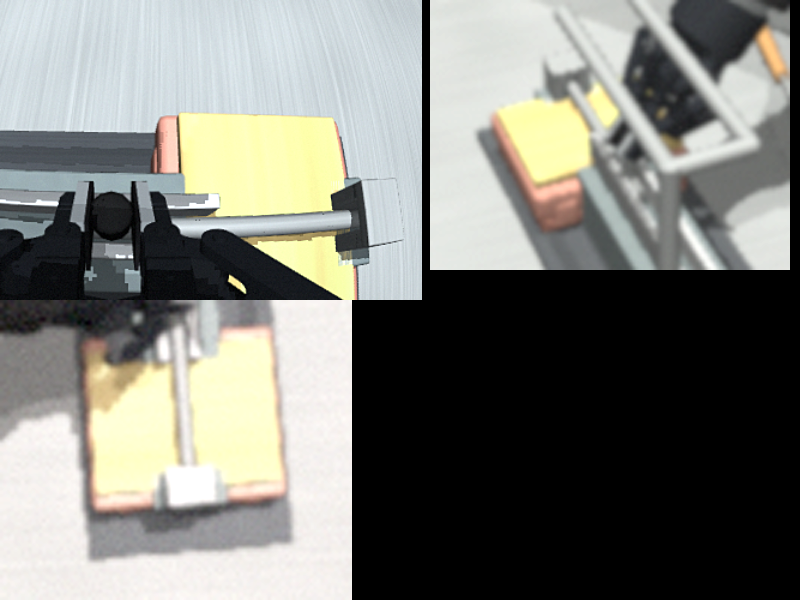

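The bolt rod reaches into the keeper, and the knob is held between the pads. I'll check where the bolt end started, using depth from the earlier wrist frame, to tell end stop from jam.

```bash
python3 - <<'E'
from h import *
c=calibration('wrist');f=192/np.tan(np.radians(c['vfov']/2))
def cloud(fn):
    z=np.load('pics/'+fn+'.npz');d=z['d'];v,u=np.mgrid[:384,:512];x=u-c['cx'];y=v-c['cy'];r=np.hypot(x,y)+1e-9;a=r/f
    P=np.stack([np.tan(a)*x/r*d,np.tan(a)*y/r*d,d],-1);P[d<=0]=np.nan
    return P@z['T'][:3,:3].T+z['T'][:3,3]
O=np.array([.563,.0127]);th=np.radians(3);Y=np.array([np.cos(th),np.sin(th)]);X=np.array([Y[1],-Y[0]])
for fn in ('w1','w6','w7'):
    P=cloud(fn);q=P[...,:2]-O;xc=q@X;yc=q@Y;z=P[...,2]
    print(fn)
    for n,m in [('lid',(abs(z-.07)<.006)&(abs(xc)<.09)&(yc<0)&(yc>-.2)),('keeptop',(abs(z-.106)<.007)&(abs(xc)<.03)&(yc<-.1)&(yc>-.2)),('bolt',(abs(z-.089)<.006)&(abs(xc)<.005)&(yc<.0)&(yc>-.14)),('cheek',(abs(z-.096)<.005)&(abs(abs(xc)-.013)<.006)&(yc>-.1)&(yc<.2)),('knob',(z>.115)&(z<.145)&(abs(xc)<.02)&(yc>.05)&(yc<.17))]:
        if m.sum()>3: print(n,m.sum(),'y',np.percentile(yc[m],[1,50,99]).round(4),'x',np.percentile(xc[m],[1,50,99]).round(4),'z',np.median(z[m]).round(4))
E
```

```text
w1
lid 8950 y [-0.148  -0.0758 -0.0036] x [-0.0709  0.0252  0.0735] z 0.0712
keeptop 1066 y [-0.1576 -0.1412 -0.1144] x [-0.0265 -0.0001  0.0192] z 0.107
bolt 317 y [-0.1089 -0.02   -0.0004] x [-0.0047  0.0004  0.0049] z 0.0902
cheek 2414 y [-0.0424  0.0445  0.1695] x [-0.0166  0.0085  0.0164] z 0.0969
knob 300 y [0.1163 0.1209 0.1327] x [-0.0081  0.0008  0.0084] z 0.1345
w6
lid 8323 y [-0.1466 -0.0786 -0.0048] x [-0.0744 -0.0165  0.0722] z 0.0713
keeptop 618 y [-0.1573 -0.1392 -0.1269] x [-0.0191 -0.0012  0.019 ] z 0.1069
bolt 244 y [-0.0376 -0.0187 -0.0002] x [-0.0049 -0.0012  0.0045] z 0.0904
cheek 3301 y [-0.0396  0.069   0.1706] x [-0.0171 -0.0096  0.016 ] z 0.0972
knob 416 y [0.1177 0.1263 0.1347] x [-0.0091 -0.004   0.0074] z 0.1358
w7
lid 14483 y [-0.1482 -0.087  -0.0036] x [-0.0491  0.0311  0.0734] z 0.071
keeptop 1938 y [-0.1572 -0.1385 -0.1272] x [-0.0184 -0.0002  0.0186] z 0.1069
bolt 2124 y [-0.1341 -0.0738 -0.0211] x [-0.0049  0.0001  0.0049] z 0.0902
cheek 4690 y [-0.0407  0.09    0.1698] x [-0.0161  0.0095  0.0165] z 0.0969
```

The bolt end started at about y = -40 mm, i.e. already ~10 mm out. So 113-115 mm of travel matches the end stop. A slight further push will confirm it, then I'll relax.

step_arm(
  rows=[0, 0, 0, 0, 0.002, 0, -1, 0, 0, 0, 0, 0.002, 0, -1, 0, 0, 0, 0, 0.002, 0, -1],
)

```text
clock: 13.9
eef_pos: [0.5652, 0.1123, 0.2466]
tool_rot: [0.688, -0.641, 0.255, 0.224]
ft_force: [56.0, -15.5, -13.8]
grip_width: 0.196
finger_force: 42.2
```

step_arm(
  rows=[0, 0, 0, 0, -0.003, 0, -1, 0, 0, 0, 0, -0.003, 0, -1, 0, 0, 0, 0, -0.003, 0, 0.1, 0, 0, 0, 0, -0.003, 0, 0.1, 0, 0, 0, 0, -0.003, 0, 0.1, 0, 0, 0, 0, -0.003, 0, 0.1, 0, 0, 0, 0, -0.003, 0, 0.1, 0, 0, 0, 0, -0.003, -0.03, 0.1, 0, 0, 0, 0, -0.003, -0.07, 0.1, 0, 0, 0, 0, -0.003, -0.12, 0.1, 0, 0, 0, 0, -0.003, -0.16, 0.1, 0, 0, 0, 0, -0.003, -0.16, 0.1, 0, 0, 0, 0, -0.003, -0.16, 0.1],
)

```text
clock: 15.52
eef_pos: [0.5556, 0.2136, 0.366]
tool_rot: [0.686, -0.642, 0.249, 0.234]
ft_force: [-0.1, 0.9, -1.4]
grip_width: 0.551
finger_force: 0.0
```

```bash
python3 - <<'E'
from h import *
o=observe();print(o['clock'],o['eef_pos'].round(4),o['ft_force'].round(1),o['finger_force'])
save('wrist','w8');save('scene','s8')
c=calibration('wrist');f=192/np.tan(np.radians(c['vfov']/2))
z_=np.load('pics/w8.npz');d=z_['d'];v,u=np.mgrid[:384,:512];x=u-c['cx'];y=v-c['cy'];r=np.hypot(x,y)+1e-9;a=r/f
P=np.stack([np.tan(a)*x/r*d,np.tan(a)*y/r*d,d],-1);P[d<=0]=np.nan;P=P@z_['T'][:3,:3].T+z_['T'][:3,3]
O=np.array([.563,.0127]);th=np.radians(3);Y=np.array([np.cos(th),np.sin(th)]);X=np.array([Y[1],-Y[0]])
q=P[...,:2]-O;xc=q@X;yc=q@Y;z=P[...,2]
m=(z>.115)&(z<.145)&(abs(xc)<.02)&(yc>-.1)&(yc<.17);print('knob y',np.percentile(yc[m],[1,50,99]).round(4))
m=(abs(z-.089)<.006)&(abs(xc)<.005)&(yc<-.05)&(yc>-.14);print('bolt',m.sum(),np.percentile(yc[m],[1,99]).round(4))
# pail still hung: bail height at seat
Q,_=pts('scene','s8');m=(abs(Q[...,0]-.51)<.03)&(abs(Q[...,1]+.325)<.03)&(Q[...,2]>.19)&(Q[...,2]<.26);print('bail',Q[m].mean(0) if m.any() else None)
E
```

```text
15.525 [0.5556 0.2136 0.366 ] [-0.1  0.9 -1.4] 0.0
knob y [0.0031 0.0117 0.0202]
bolt 602 [-0.1316 -0.0504]
bail [ 0.51350691 -0.32509132  0.20884227]
```

The knob moved 114.5 mm to a hard stop. The bolt end goes from about -40.6 to -155 mm, which is home. The bail bar is on the seat.

```bash
python3 -c "
from rig import *
print(close_job())"
```

```text
the job is handed in; nothing more can be done
None
```

The pail hangs by its bail on both prongs of the stand, and the bolt was then slid against its end stop in the keeper, which depth readings put about 25 mm inside; the job was handed in after about 15.6 s of the 72 s allowed.

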